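# Sort inspected steel parts into their sample-marked trays

## Robot

A 6-joint arm with a two-finger parallel gripper is mounted at the origin on the work surface. World frame = base frame: x ahead of the robot, y to its left, z up, the work surface at z = 0. Lengths are in m, angles in degrees, forces in N, time in s.
With the tool pointing down it reaches from about 0.4 to 0.825 m from the base axis. Payload 7 kg.
Tool frame: the origin (TCP) lies on the front face of the gripper's body, between the roots of the fingers; the fingertips stand 66 mm ahead of it and the grasp point (between the pads) lies 47 mm ahead of it; z points along the fingers, y is the line along which they close (so a half turn about z gives the same grasp; the last joint's range is limited). The gripper opens to 88 mm and grips with 3 to 60 N. Pads are 19 mm wide; open, the fingers measure 130 mm over their backs; the gripper's body (78 mm by 193 mm) begins 47 mm behind the grasp point.
Start: joints at [-56.889, 20.546, 0.682, 0, -70.136, -16.507], TCP at [0.193, -0.647, 0.292] pointing down, gripper open.
Joint ranges: [-176.03, 176.03], [-82.01, 121.73], [-58.28, 71.71], [-173.87, 95.51], [-174.79, -0.11], [-173.66, 173.66]. Speed limits (degrees/s): [136.94, 136.94, 172.46, 180, 180, 180].

## Interface

Orientations are given as [roll, pitch, yaw] about the fixed x, y, z axes, in that order (R = Rz(yaw) Ry(pitch) Rx(roll)).
In Python, from plant import ctrl gives the robot as it stands.
- The arm moves only by the tool send_rows, never from a script. Its argument "deltas" is a list of rows, each a list of 2 entries, a list of its own where there are three numbers: the shift along the tool's x, y, z each as a share of 800 mm, from -1 to 1, then the turn about the tool's z as a share of 90 degrees, from -1 to 1. A call has exactly 5 rows; each row is the pose to reach, as a shift and turn from the pose commanded when the call began, along the tool's axes at that moment; what a row does not reach only later rows make up. A row lasts 1/12 s, in which the tool goes at most 41.7 mm and 7.16 degrees, less where a joint would pass 70% of its speed; a pose out of reach is approached as far as the arm can. A call with a number of a shift or a turn outside -1 to 1 is refused whole. A call with a gripper value outside its range is refused whole. "gripper" is the opening, from 0 (shut) to 1 (fully open), set as the call begins (left out, the last holds). The fingers move at their own pace and stop on an object; the grip force is fixed at half the most. Time passes only in rows, so rows that repeat a pose let the fingers close, or fill a call up. It gives the time, the measured TCP pose, the force, the opening and the grip force at its end, in the units of the state.
- ctrl.get_obs(): the state, without advancing time (a new reading comes with each control period).
- ctrl.snapshot(name): name is "scene" or "top" or "wrist"; returns a dict with "color" (480x640x3 uint8, red, green, blue), "vertical_fov" (degrees; the focal length in pixels is half the picture's height over the tangent of half this angle, whatever the lens; pixels are square), "cx", "cy" (the principal point, pixels), "rvec" (rotation vector, rad) and "tvec" (3), from world to camera coordinates, as OpenCV has them. Camera axes: x right, y down, z forward; pixel columns grow to the right and rows downward; lengths in m; the calibration is good to about 2 mm. A picture is of the moment at which its call begins. There is no depth.
- ctrl.close_job(): hands the job in; it is judged then, once.
Trained networks look in a picture, given as the dict that the camera call returned (one of the last four; its "shot" number tells which), for a name from the list of things; names that differ only in an ending like _2 or _b are one class to them, and where a whole thing is asked for, a point or a joint stands for the part that bears it (a point fixed in the world has none). Each returns a list of dicts, best first, with "conf" (0 to 1); they miss things now and then, are a little off and sometimes report something else, mostly with a low value. They report only what shows in the picture. A call takes as long as a camera call. They do not tell look-alikes from the thing itself.
- ctrl.boxes_of(picture, thing): "xy" ([column, row] as shares, 0 to 1, of the picture: columns of its width, rows of its height, amid what is visible of it).
- ctrl.cut_out(picture, thing): "pixels" (480x640 bool, what is visible of it) and "xy" ([column, row] as shares, 0 to 1, of the picture: columns of its width, rows of its height, amid what is visible of it).
The state is a dict: "clock": time; "joint_pos": joint angles; "qvel": joint speeds; "tau": joint torques, N m; "tool_pos": TCP position; "orientation": TCP orientation; "force": force on the tool from outside, world axes, zero at the start; "moment": the same for the moment, N m; "opening": finger opening in m; "gripper_force": force on a finger pad.
Only numpy, scipy, OpenCV 4.12 (cv2) and the standard library are available. Lean on these libraries where they do the work, as an engineer would, in place of code of your own. Each camera call takes 0.05 s, during which the arm holds its last target. There are 200 camera calls.

## Task

Sort the five measured steel parts on the granite plate (two plain bushings, two spigots with square flanges and one drilled block) into the three blue trays: each part goes into the tray whose fixed sample, on the tab behind the tray, is of its kind. Put one part to a bay (either bay of its tray will do), set down upright, the way up it stands now, flat on the bay's floor and let go; set the parts down rather than dropping them. Leave the V-block and the little screw jack standing where they are.

Things in the scene. Friction and masses are not known exactly. Their poses are not given: they have to be found in the camera images.
- bushing_a: steel bushing, standing upright on the granite: a plain round tube, outside diameter 48 mm, bore 34 mm, 42 mm tall. Origin: centre of its underside, z up along its axis; its turn about z does not matter. 0.2 to 0.33 kg.
- bushing_b: a second one, the same: steel bushing, standing upright on the granite: a plain round tube, outside diameter 48 mm, bore 34 mm, 42 mm tall. Origin: centre of its underside, z up along its axis; its turn about z does not matter. 0.2 to 0.33 kg.
- spigot_a: solid steel spigot, standing on its flange: square flange 44 by 44 mm (sides along its x and y) and 14 mm thick, and upright on its middle a round stem 26 mm in diameter; 55 mm tall in all. Take it by the stem. Origin: centre of the flange's underside, z up along its axis. 0.26 to 0.42 kg.
- spigot_b: a second one, the same: solid steel spigot, standing on its flange: square flange 44 by 44 mm (sides along its x and y) and 14 mm thick, and upright on its middle a round stem 26 mm in diameter; 55 mm tall in all. Take it by the stem. Origin: centre of the flange's underside, z up along its axis. 0.26 to 0.42 kg.
- block: rectangular steel block, 54 mm (its x) by 32 mm (its y) by 42 mm tall, with two upright 14 mm holes through it, on its x axis 14 mm either side of the middle; it may stand at any turn. Origin: centre of its underside, z up. 0.3 to 0.48 kg.
- tray_bushing: Tray for bushings: fixed blue tray with two bays, 104 (x) by 156 (y) mm; walls and divider 4 mm thick, 18 mm high; floor 4 mm thick. Bays 96 (x) by 72 (y) mm inside, centred at tray x = 0, y = +38 and -38 mm. On a 4 mm tab behind it (+x) at x = 85, y = 0 mm a fixed sample: a bushing, top 46 mm up. Origin: centre of the tray's underside without the tab, z up.
- tray_spigot: Tray for spigots: fixed blue tray with two bays, 104 (x) by 156 (y) mm; walls and divider 4 mm thick, 18 mm high; floor 4 mm thick. Bays 96 (x) by 72 (y) mm inside, centred at tray x = 0, y = +38 and -38 mm. On a 4 mm tab behind it (+x) at x = 85, y = 0 mm a fixed sample: a spigot, top 59 mm up. Origin: centre of the tray's underside without the tab, z up.
- tray_block: Tray for the block: fixed blue tray with two bays, 104 (x) by 156 (y) mm; walls and divider 4 mm thick, 18 mm high; floor 4 mm thick. Bays 96 (x) by 72 (y) mm inside, centred at tray x = 0, y = +38 and -38 mm. On a 4 mm tab behind it (+x) at x = 85, y = 0 mm a fixed sample: a drilled block, long side along y, top 46 mm up. Origin: centre of the tray's underside without the tab, z up.
- vblock: dark steel V-block, 44 by 50 mm and 42 mm tall, loose, 0.5 kg; not part of the job, leave it alone. Origin: centre of its underside.
- jack: small dark conical screw jack with a round brass head, base 50 mm in diameter, head 36 mm in diameter, 56 mm tall, loose, 0.2 kg; not part of the job, leave it alone. Origin: centre of its underside.
There are look-alikes about, which are no part of the job. What is shaped like the spigot_b but brown or pink is not meant.

How it is judged:
By the outcome, as a careful person would: the job done as asked, in the order asked, and still so for the second after the job is handed in, with the robot touching nothing.
It also fails if it takes over 112 s, if anything falls off the work surface, if the arm or the gripper's body presses on something with over 40 N, if the wrist force passes 120 N, or if a joint passes its speed limit or range.

## Working session

There is one attempt and no reset: what is moved stays moved. The work goes in short steps, Python scripts to look and compute and a tool call to move; the robot and the scene stay as the last step left them, time stands still between calls to the robot, and variables do not carry over. Pictures are saved under pics/ and viewed, at most 14 in all, crops included, and the job is handed in when it is done.

Besides the shell and the picture viewer there is one more tool, called after "Call:" as name(argument=value, ...) on one line, values as JSON. send_rows: Moves the arm, as the interface text tells. Shift numbers are shares of 800 mm and turn numbers shares of 90 degrees, none past 1 either way. Its arguments: {"type":"object","properties":{"deltas":{"type":"array","items":{"type":"array"}},"gripper":{"type":"number"}},"required":["deltas"]}

```bash
mkdir -p pics
cat > h.py <<'E'
import numpy as np,cv2
from plant import ctrl
def cam(s):
    f=240/np.tan(np.radians(s["vertical_fov"])/2)
    K=np.array([[f,0,s["cx"]],[0,f,s["cy"]],[0,0,1]]);R=cv2.Rodrigues(np.array(s["rvec"],float))[0];return K,R,np.array(s["tvec"],float).ravel()
def toW(s,u,v,z):
    K,R,t=cam(s);d=R.T@np.linalg.inv(K)@[u,v,1];c=-R.T@t;return c+d*(z-c[2])/d[2]
def toP(s,p):
    K,R,t=cam(s);q=K@(R@np.array(p)+t);return q[:2]/q[2]
def save(s,n): cv2.imwrite(f"pics/{n}.png",cv2.cvtColor(s["color"],cv2.COLOR_RGB2BGR))
E
python3 - <<'E'
from h import *
o=ctrl.get_obs();print(o["clock"],o["tool_pos"],o["orientation"],o["force"],o["opening"])
for n in("scene","top"):
    s=ctrl.snapshot(n);save(s,n+"0");K,R,t=cam(s);print(n,-R.T@t,K[0,0])
    for th in "bushing_a spigot_a block tray_bushing tray_spigot tray_block vblock jack".split():
        for b in ctrl.boxes_of(s,th):
            u,v=b["xy"][0]*640,b["xy"][1]*480;print(n,th,round(b["conf"],2),round(u),round(v),toW(s,u,v,.03).round(3)[:2])
E
```

```text
0.0 [ 0.19276746 -0.64649045  0.29119533] [ 1.79903688e+02 -7.77456039e-03 -1.63403920e+02] [-0.08691038  0.00071051 -0.35122752] 0.08792349176196008
scene [0.81371297 0.49409895 0.85697266] 489.55532887817327
scene bushing_a 0.95 444 432 [0.519 0.428]
scene bushing_a 0.75 276 147 [ 0.438 -0.29 ]
scene spigot_a 0.92 372 297 [0.477 0.164]
scene spigot_a 0.89 412 266 [0.367 0.148]
scene spigot_a 0.79 452 294 [0.339 0.238]
scene spigot_a 0.71 391 361 [0.522 0.285]
scene block 0.76 305 188 [ 0.445 -0.142]
scene tray_bushing 0.72 303 384 [0.676 0.24 ]
scene tray_spigot 0.59 249 282 [0.663 0.01 ]
scene jack 0.73 276 144 [ 0.431 -0.3  ]
scene jack 0.59 209 138 [ 0.563 -0.4  ]
top [ 0.4268039  -0.00924304  0.97817415] 433.9884986887525
top bushing_a 0.95 148 226 [0.516 0.41 ]
top bushing_a 0.64 477 275 [ 0.427 -0.312]
top bushing_a 0.21 434 182 [ 0.629 -0.219]
top spigot_a 0.97 211 230 [0.51  0.269]
top spigot_a 0.96 263 249 [0.471 0.151]
top spigot_a 0.96 268 300 [0.36  0.138]
top spigot_a 0.92 228 313 [0.33  0.223]
top spigot_a 0.6 194 270 [0.422 0.303]
top block 0.63 402 271 [ 0.431 -0.152]
top tray_bushing 0.82 236 167 [0.654 0.221]
top tray_spigot 0.73 336 173 [ 0.645 -0.004]
top tray_block 0.58 432 184 [ 0.625 -0.216]
top vblock 0.92 328 260 [0.452 0.01 ]
top jack 0.95 526 219 [ 0.551 -0.42 ]
```

View pics/top0.png

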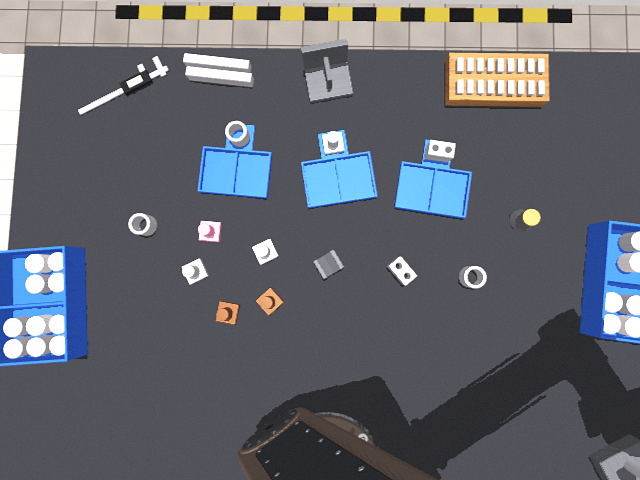

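View pics/scene0.png

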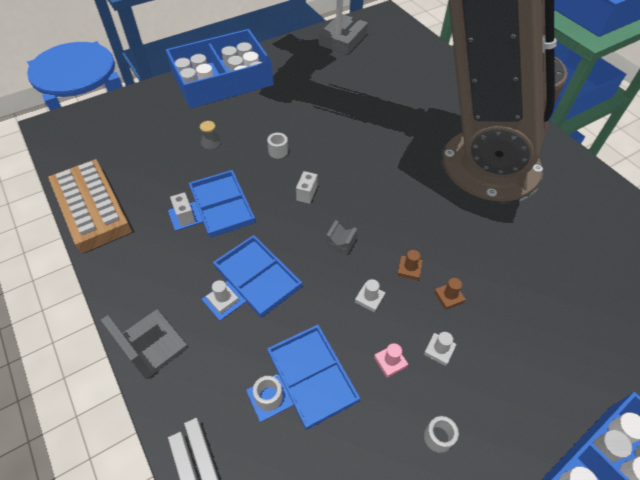

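Top view: the steel bushings are at (142,225) and (474,277), the steel spigots at (265,251) and (195,271), and the block at (402,271). The pink spigot (209,231) and two brown ones (227,313), (269,301) are look-alikes. Trays from left to right are bushing, spigot and block. Next I fit the poses by silhouette.

```bash
cat >> h.py <<'E'
from scipy.optimize import minimize
def box(x0,x1,y0,y1,z0,z1): return np.array([[x,y,z] for x in(x0,x1) for y in(y0,y1) for z in(z0,z1)])
def cyl(r,z0,z1): return np.array([[r*np.cos(a),r*np.sin(a),z] for a in np.linspace(0,6.283,40) for z in(z0,z1)])
M={"bushing":[cyl(.024,0,.042)],"spigot":[box(-.022,.022,-.022,.022,0,.014),cyl(.013,0,.055)],"block":[box(-.027,.027,-.016,.016,0,.042)],
"tray":[box(-.052,.052,-.078,.078,0,.018)]}
def sil(s,kind,p):
    c,si=np.cos(p[2]),np.sin(p[2]);K,R,t=cam(s);m=np.zeros((1920,2560),np.uint8)
    for P in M[kind]:
        W=np.c_[P[:,0]*c-P[:,1]*si+p[0],P[:,0]*si+P[:,1]*c+p[1],P[:,2]]
        q=(W@R.T+t)@K.T;q=(q[:,:2]/q[:,2:]+.5)*4
        cv2.fillConvexPoly(m,cv2.convexHull((q*16).astype(np.int32)),255,shift=4)
    return cv2.resize(m,(640,480),interpolation=cv2.INTER_AREA)/255.
def fit(kind,views,p0,yaws=(0,)):
    best=None
    def cost(p):
        c=0
        for s,m in views:
            a=sil(s,kind,p);c+=1-np.minimum(a,m).sum()/np.maximum(a,m).sum()
        return c
    for y in yaws:
        x0=[p0[0],p0[1],np.radians(y)]
        r=minimize(cost,x0,method="Nelder-Mead",options=dict(initial_simplex=np.array([x0]*4)+np.array([[0]*3,[.01,0,0],[0,.01,0],[0,0,.2]]),xatol=1e-4,fatol=1e-4,maxiter=120))
        if best is None or r.fun<best.fun: best=r
    return best.x,best.fun/len(views)
def mask_near(s,th,p,tol=25):
    u=toP(s,[p[0],p[1],.03])
    for d in ctrl.cut_out(s,th):
        if np.hypot(*(np.array(d["xy"])*[640,480]-u))<tol:
            m=d["pixels"].astype(np.uint8)*255
            return cv2.morphologyEx(m,cv2.MORPH_CLOSE,np.ones((15,15)))/255. if "bush" in th or "block"==th else m/255.
E
python3 - <<'E'
from h import *
S=[ctrl.snapshot(n) for n in("top","scene")]
for th,k,p,ys in [("bushing_a","bushing",(.516,.41),(0,)),("bushing_a","bushing",(.427,-.312),(0,)),("spigot_a","spigot",(.471,.151),(0,30,60)),("spigot_a","spigot",(.422,.303),(0,30,60)),("block","block",(.431,-.152),(0,45,90,135)),("spigot_a","spigot",(.51,.269),(0,45))]:
    v=[(s,m) for s in S if (m:=mask_near(s,th,p)) is not None]
    if not v: print(th,p,"none");continue
    x,f=fit(k,v,p,ys);print(th,x[:2].round(4),np.degrees(x[2]).round(1),"views",len(v),round(f,3))
for n,p in[("bushing",(.64,.215)),("spigot",(.625,-.005)),("block",(.61,-.22))]:
    v=[]
    for s in S:
        h=cv2.cvtColor(s["color"],cv2.COLOR_RGB2HSV);m=cv2.inRange(h,(95,120,60),(125,255,255))
        m=cv2.morphologyEx(m,cv2.MORPH_OPEN,np.ones((3,3)))
        g=sil(s,"tray",(*p,0)); g=cv2.dilate((g>0).astype(np.uint8),np.ones((45,45)))
        # cut the tab: open with large kernel
        m=cv2.morphologyEx(m*g,cv2.MORPH_OPEN,np.ones((33,33)) if s is S[0] else np.ones((3,3)))
        v.append((s,m/255.))
    x,f=fit("tray",v[:1],p,(-10,10));print("tray",n,x[:2].round(4),np.degrees(x[2]).round(1),round(f,3))
E
```

```text
bushing_a [0.5217 0.4268] -7.7 views 2 0.111
bushing_a [ 0.425  -0.3046] -7.2 views 2 0.104
spigot_a [0.469  0.1518] 29.5 views 2 0.115
spigot_a [0.4203 0.3092] 28.4 views 1 0.099
block [ 0.4337 -0.1511] 41.0 views 2 0.117
spigot_a [0.5129 0.2785] -4.3 views 2 0.128
tray bushing [0.6477 0.2279] -0.9 0.056
tray spigot [ 0.6366 -0.0097] 6.5 0.083
tray block [ 0.6168 -0.2212] -4.6 0.079
```

Run:
```python
from h import *
L=[("bushing",(.5217,.4268,0)),("bushing",(.425,-.3046,0)),("spigot",(.469,.1518,.515)),("spigot",(.4203,.3092,.495)),("block",(.4337,-.1511,.716)),("tray",(.6477,.2279,-.016)),("tray",(.6366,-.0097,.113)),("tray",(.6168,-.2212,-.08))]
out=[]
for n,c in(("top",(120,120,510,340)),("scene",(150,110,540,480))):
    s=ctrl.snapshot(n);im=cv2.resize(s["color"],None,fx=2,fy=2,interpolation=cv2.INTER_CUBIC)
    for k,p in L:
        g=cv2.resize(sil(s,k,p),None,fx=2,fy=2);cs,_=cv2.findContours((g>.5).astype(np.uint8),0,1);cv2.drawContours(im,cs,-1,(255,0,0),1)
    im=im[c[1]*2:c[3]*2,c[0]*2:c[2]*2];cv2.imwrite(f"pics/ov_{n}.png",cv2.resize(im,None,fx=min(1,600/im.shape[0]),fy=min(1,600/im.shape[0]))[:,:,::-1])
    print(n,s["cx"],s["cy"],s["vertical_fov"])
```

```text
top 323.8204831760525 235.6284688880883 57.886069247545144
scene 318.97995859635176 238.4550520855025 52.23195778900034
```

View pics/ov_top.png

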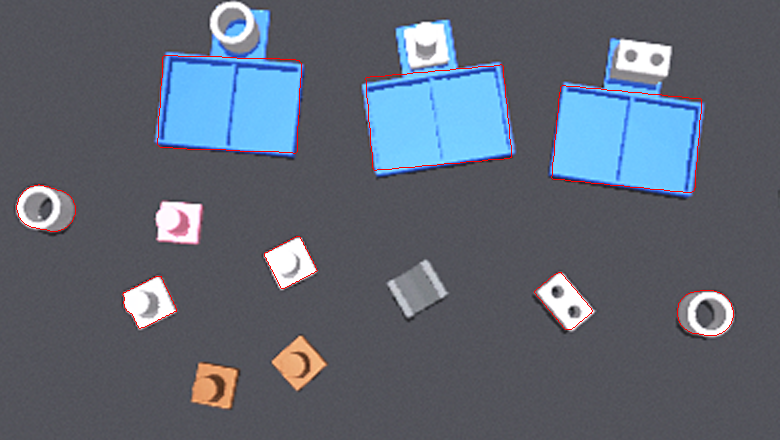

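View pics/ov_scene.png

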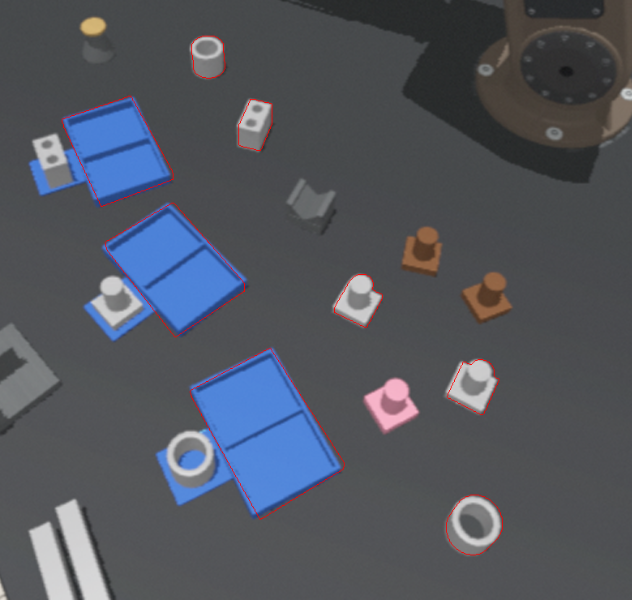

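The overlays match the image within 1–2 px. I'll do the block first. Next I write a small planner that turns poses into rows.

```bash
cat > plan.py <<'E'
from h import *
T={"bushing":(.6477,.2279,-.9),"spigot":(.6366,-.0097,6.5),"block":(.6168,-.2212,-4.6)}
def spot(k,lx,ly):
    x,y,a=T[k];c,s=np.cos(np.radians(a)),np.sin(np.radians(a));return (x+c*lx-s*ly,y+s*lx+c*ly,-90+a)
def plan(way):
    "way: list of (x,y,z,yaw); prints shares per call from the measured pose"
    o=ctrl.get_obs();p=np.array([*o["tool_pos"],o["orientation"][2]]);print("at",p.round(4),"t",o["clock"])
    for w in way:
        w=np.array(w,float);d=w-p;n=int(max(1,np.ceil(np.linalg.norm(d[:3])/.19),np.ceil(abs(d[3])/31)))
        for i in range(n):
            q=p+(w-p)/(n-i);a=np.radians(p[3]);d=q-p;c,s=np.cos(a),np.sin(a)
            v=np.array([c*d[0]+s*d[1],s*d[0]-c*d[1],-d[2]]);r=np.round(np.r_[v/.8,-d[3]/90],3)
            m=r[:3]*.8;p=p+[c*m[0]+s*m[1],s*m[0]-c*m[1],-m[2],-r[3]*90]
            print(f"[[{r[0]},{r[1]},{r[2]}],{r[3]}]","->",p.round(3))
E
python3 - <<'E'
from plan import *
x,y=.4337,-.1511
t=spot("block",-.004,-.038)
plan([(x,y,.18,-139),(x,y,.085,-139)])
plan([(x,y,.085,-139)]) if 0 else print(t)
E
```

```text
at [   0.1929   -0.6469    0.2922 -163.3965] t 1.7
[[-0.155,0.169,0.047],-0.09] -> [   0.273   -0.482    0.255 -155.296]
[[-0.178,0.146,0.047],-0.091] -> [   0.354   -0.316    0.217 -147.106]
[[-0.196,0.119,0.046],-0.09] -> [   0.434   -0.151    0.18  -139.006]
[[-0.0,-0.0,0.119],-0.0] -> [ 4.34000e-01 -1.51000e-01  8.50000e-02 -1.39006e+02]
(np.float64(0.6097653253616784), np.float64(-0.25875680168402193), -94.6)
```

Call:
send_rows(deltas=[[[-0.031,0.034,0.01],-0.02],[[-0.062,0.068,0.02],-0.04],[[-0.093,0.101,0.03],-0.06],[[-0.124,0.135,0.04],-0.08],[[-0.155,0.169,0.047],-0.09]], gripper=1)

```text
clock: 2.12
tool_pos: [0.2732, -0.4802, 0.2539]
orientation: [180.0, -0.0, -155.2]
force: [0.6, 0.7, 0.4]
opening: 0.0879
gripper_force: 0.0
```

Call:
send_rows(deltas=[[[-0.178,0.146,0.047],-0.091],[[-0.178,0.146,0.047],-0.091],[[-0.178,0.146,0.047],-0.091],[[-0.178,0.146,0.047],-0.091],[[-0.178,0.146,0.047],-0.091]])

```text
clock: 2.53
tool_pos: [0.3542, -0.3132, 0.2165]
orientation: [180.0, 0.0, -147.0]
force: [-0.2, 0.4, -0.3]
opening: 0.0877
gripper_force: 0.0
```

Call:
send_rows(deltas=[[[-0.196,0.119,0.046],-0.09],[[-0.196,0.119,0.046],-0.09],[[-0.196,0.119,0.046],-0.09],[[-0.196,0.119,0.046],-0.09],[[-0.196,0.119,0.046],-0.09]])

```text
clock: 2.95
tool_pos: [0.4349, -0.1481, 0.1799]
orientation: [-180.0, 0.0, -138.9]
force: [0.6, -0.6, 0.3]
opening: 0.0875
gripper_force: 0.0
```

Run:
```python
from plan import *
s=ctrl.snapshot("wrist")
im=s["color"].copy()
p=(.4337,-.1511,np.radians(41))
cs,_=cv2.findContours((sil(s,"block",p)>.5).astype(np.uint8),0,1);cv2.drawContours(im,cs,-1,(255,0,0),1)
cv2.imwrite("pics/w0.png",im[:,:,::-1])
m=mask_near(s,"block",p,80)
if m is not None:
    x,f=fit("block",[(s,m)],p[:2],(41,));print(x[:2],np.degrees(x[2]),f)
plan([])
```

```text
[ 0.43472396 -0.15085274] 41.23934445938757 0.01594242160214976
at [   0.4349   -0.1486    0.1799 -138.7755] t 3.05
```

View pics/w0.png

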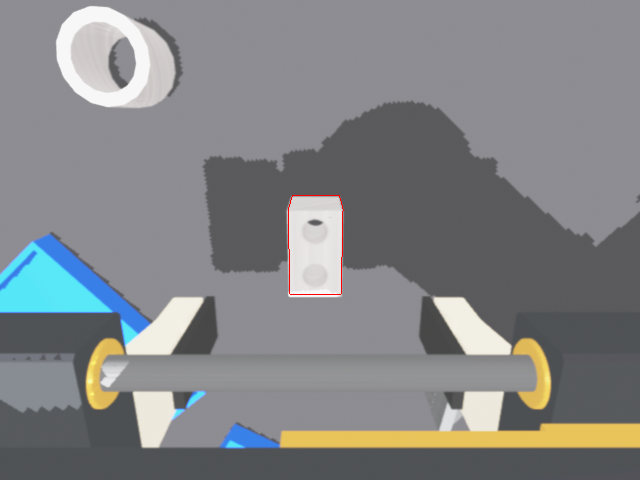

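The wrist view shows the block at (315,246), and the outline matches to about 1 mm. Descending and gripping.

Call:
send_rows(deltas=[[[0.002,-0.002,0.04],0],[[0.002,-0.002,0.08],0],[[0.002,-0.002,0.105],0],[[0.002,-0.002,0.119],0],[[0.002,-0.002,0.119],0]])

```text
clock: 3.47
tool_pos: [0.4317, -0.154, 0.0829]
orientation: [179.8, -0.2, -139.1]
force: [-0.2, 0.9, 0.4]
opening: 0.0875
gripper_force: 0.0
```

Call:
send_rows(deltas=[[[0,0,0],0],[[0,0,0],0],[[0,0,0],0],[[0,0,0],0],[[0,0,0],0]], gripper=0.2)

```text
clock: 3.88
tool_pos: [0.4338, -0.1534, 0.0858]
orientation: [-179.9, 0.1, -139.0]
force: [0.2, 0.1, -0.2]
opening: 0.0598
gripper_force: 0.0
```

Call:
send_rows(deltas=[[[0,0,0],0],[[0,0,0],0],[[0,0,0],0],[[0,0,0],0],[[0,0,0],0]])

```text
clock: 4.3
tool_pos: [0.4333, -0.1533, 0.085]
orientation: [180.0, -0.0, -139.0]
force: [-0.7, 1.9, 2.7]
opening: 0.0319
gripper_force: 30.0
```

Run:
```python
from plan import *
x,y=.4349,-.1505;t=spot("block",-.004,-.038)
plan([(x,y,.18,-139),(*t[:2],.18,t[2]),(*t[:2],.10,t[2]),(*t[:2],.089,t[2])])
print(ctrl.get_obs()["gripper_force"],ctrl.get_obs()["opening"])
```

```text
at [ 4.33300e-01 -1.53300e-01  8.50000e-02 -1.39005e+02] t 4.3
[[-0.004,0.001,-0.119],-0.0] -> [   0.435   -0.151    0.18  -139.005]
[[-0.038,-0.123,0.0],-0.247] -> [   0.523   -0.205    0.18  -116.775]
[[0.011,-0.128,0.0],-0.246] -> [  0.61   -0.259   0.18  -94.635]
[[-0.0,0.0,0.1],-0.0] -> [  0.61   -0.259   0.1   -94.635]
[[-0.0,0.0,0.014],-0.0] -> [ 6.1000e-01 -2.5900e-01  8.9000e-02 -9.4635e+01]
29.998890794813633 0.03192508351434455
```

Call:
send_rows(deltas=[[[0,0,-0.03],0],[[0,0,-0.06],0],[[0,0,-0.09],0],[[0,0,-0.119],0],[[-0.002,0,-0.119],0]])

```text
clock: 4.72
tool_pos: [0.4362, -0.1525, 0.1838]
orientation: [-179.8, 0.2, -139.0]
force: [1.8, 0.2, -3.8]
opening: 0.0317
gripper_force: 30.0
```

Call:
send_rows(deltas=[[[-0.008,-0.025,0],-0.05],[[-0.016,-0.05,0],-0.1],[[-0.024,-0.075,0],-0.15],[[-0.031,-0.1,0],-0.2],[[-0.038,-0.123,0],-0.247]])

```text
clock: 5.13
tool_pos: [0.5222, -0.2071, 0.1783]
orientation: [179.9, -0.0, -116.6]
force: [0.9, 0.5, -5.2]
opening: 0.0319
gripper_force: 30.0
```

Call:
send_rows(deltas=[[[0.002,-0.026,0],-0.05],[[0.004,-0.052,0],-0.1],[[0.007,-0.077,0],-0.15],[[0.009,-0.103,0],-0.2],[[0.011,-0.128,0],-0.246]])

```text
clock: 5.55
tool_pos: [0.6095, -0.2609, 0.1776]
orientation: [179.8, 0.1, -94.4]
force: [0.8, -0.7, -4.8]
opening: 0.0319
gripper_force: 30.0
```

Call:
send_rows(deltas=[[[0,0,0],0],[[0,0,0.03],0],[[0,0,0.06],0],[[0,0,0.085],0],[[0,0,0.085],0]])

```text
clock: 5.97
tool_pos: [0.6056, -0.2596, 0.1055]
orientation: [179.4, 0.1, -94.8]
force: [-2.2, -0.1, -5.3]
opening: 0.0316
gripper_force: 30.0
```

Run:
```python
from plan import *
t=spot("block",-.004,-.038)
plan([(*t[:2],.089,t[2])])
s=ctrl.snapshot("wrist");im=s["color"].copy()
cs,_=cv2.findContours((sil(s,"tray",(*T["block"][:2],np.radians(T["block"][2])))>.5).astype(np.uint8),0,1);cv2.drawContours(im,cs,-1,(255,0,0),1)
cv2.imwrite("pics/w1.png",im[:,:,::-1])
```

```text
at [  0.6056  -0.2596   0.1055 -94.762 ] t 5.9667
[[-0.001,-0.005,0.021],-0.002] -> [ 6.1000e-01 -2.5900e-01  8.9000e-02 -9.4582e+01]
```

View pics/w1.png

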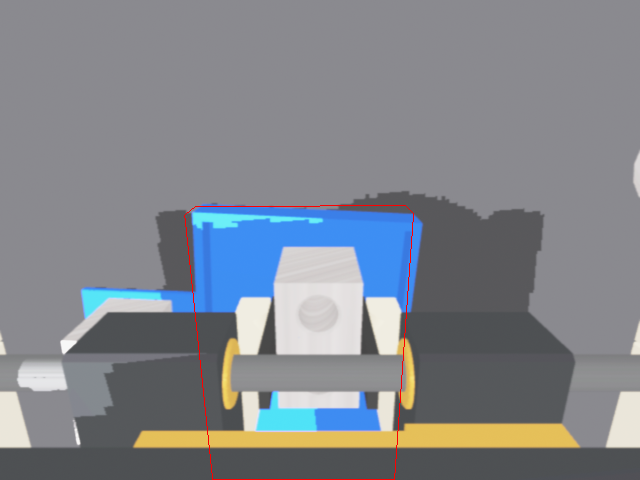

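The wrist view shows the block over the −y bay, with the tray about 2–3 mm nearer than fitted and enough margin to place. Lowering slowly.

Call:
send_rows(deltas=[[[-0.002,0,0.002],0],[[-0.002,0,0.006],0],[[-0.002,0,0.01],0],[[-0.002,0,0.014],0],[[-0.002,0,0.018],0]])

```text
clock: 6.43
tool_pos: [0.61, -0.259, 0.0983]
orientation: [-179.9, -0.0, -94.6]
force: [0.1, -1.1, -4.9]
opening: 0.0317
gripper_force: 30.0
```

Call:
send_rows(deltas=[[[0,0,0.002],0],[[0,0,0.004],0],[[0,0,0.006],0],[[0,0,0.008],0],[[0,0,0.008],0]])

```text
clock: 6.85
tool_pos: [0.6096, -0.259, 0.091]
orientation: [180.0, 0.0, -94.6]
force: [-0.4, 0.5, -4.4]
opening: 0.0322
gripper_force: 30.0
```

Call:
send_rows(deltas=[[[0,0,0],0],[[0,0,0.001],0],[[0,0,0.002],0],[[0,0,0.002],0],[[0,0,0.002],0]])

```text
clock: 7.27
tool_pos: [0.6097, -0.2591, 0.0897]
orientation: [180.0, 0.0, -94.6]
force: [-0.2, -0.5, -5.0]
opening: 0.0319
gripper_force: 30.0
```

Call:
send_rows(deltas=[[[0,0,0.001],0],[[0,0,0.001],0],[[0,0,0.002],0],[[0,0,0.002],0],[[0,0,0.002],0]])

```text
clock: 7.68
tool_pos: [0.6098, -0.2591, 0.089]
orientation: [-180.0, -0.0, -94.6]
force: [-3.4, 3.4, 4.9]
opening: 0.0316
gripper_force: 30.0
```

Call:
send_rows(deltas=[[[0,0,0],0],[[0,0,0],0],[[0,0,0],0],[[0,0,0],0],[[0,0,0],0]])

```text
clock: 8.1
tool_pos: [0.6099, -0.2591, 0.0891]
orientation: [-180.0, -0.0, -94.6]
force: [-2.6, 2.2, 6.5]
opening: 0.0323
gripper_force: 30.0
```

Call:
send_rows(deltas=[[[0,0,0],0],[[0,0,0],0],[[0,0,0],0],[[0,0,0],0],[[0,0,0],0]], gripper=0.75)

```text
clock: 8.52
tool_pos: [0.6098, -0.2591, 0.0881]
orientation: [-180.0, -0.0, -94.6]
force: [0.4, 0.6, -0.0]
opening: 0.0593
gripper_force: 0.0
```

Call:
send_rows(deltas=[[[0,0,-0.01],0],[[0,0,-0.03],0],[[0,0,-0.06],0],[[0,0,-0.09],0],[[0,0,-0.115],0]])

```text
clock: 8.93
tool_pos: [0.6101, -0.2592, 0.1825]
orientation: [-179.9, -0.0, -94.6]
force: [0.7, -0.0, -0.8]
opening: 0.0655
gripper_force: 0.0
```

Run:
```python
from plan import *
plan([(.425,-.3046,.18,-91)])
```

```text
at [  0.6101  -0.2592   0.1825 -94.62  ] t 8.9333
[[0.038,0.113,0.002],-0.02] -> [  0.517  -0.282   0.181 -92.82 ]
[[0.034,0.114,0.001],-0.02] -> [  0.425  -0.305   0.18  -91.02 ]
```

Call:
send_rows(deltas=[[[0.008,0.025,0],-0.01],[[0.02,0.06,0],-0.02],[[0.038,0.113,0.002],-0.02],[[0.053,0.16,0.002],-0.03],[[0.067,0.2,0.003],-0.04]], gripper=1)

```text
clock: 9.35
tool_pos: [0.4434, -0.2996, 0.1782]
orientation: [-180.0, 0.0, -91.0]
force: [-0.4, -0.2, -0.5]
opening: 0.0865
gripper_force: 0.0
```

Call:
send_rows(deltas=[[[0.005,0.028,0],0],[[0.005,0.028,0],0],[[0.005,0.028,0],0],[[0.005,0.028,0],0],[[0.005,0.028,0],0]])

```text
clock: 9.77
tool_pos: [0.4244, -0.3032, 0.1781]
orientation: [-180.0, -0.0, -91.0]
force: [0.5, 0.2, -0.6]
opening: 0.0878
gripper_force: 0.0
```

Run:
```python
from plan import *
s=ctrl.snapshot("wrist")
m=mask_near(s,"bushing_a",(.425,-.3046),90)
x=(.425,-.3046)
if m is not None: x,f=fit("bushing",[(s,m)],x);print(x,f)
plan([(x[0],x[1],.085,-91)])
t=spot("bushing",-.006,-.04)
plan([(x[0],x[1],.18,-91),(*t[:2],.18,t[2])])
```

```text
[ 0.42564086 -0.30385837  0.03473544] 0.19632688100879203
at [  0.4243  -0.303    0.1777 -90.995 ] t 9.8667
[[0.001,-0.002,0.116],0.0] -> [ 4.2600e-01 -3.0400e-01  8.5000e-02 -9.0995e+01]
at [  0.4243  -0.303    0.1777 -90.995 ] t 9.8667
[[0.001,-0.002,-0.003],0.0] -> [  0.426  -0.304   0.18  -90.995]
[[-0.206,-0.086,0.0],-0.0] -> [  0.498  -0.14    0.18  -90.995]
[[-0.207,-0.086,0.0],-0.001] -> [ 5.6900e-01  2.4000e-02  1.8000e-01 -9.0905e+01]
[[-0.206,-0.087,0.0],-0.0] -> [  0.641   0.188   0.18  -90.905]
```

Call:
send_rows(deltas=[[[0.001,-0.002,0.03],0],[[0.001,-0.002,0.07],0],[[0.001,-0.002,0.1],0],[[0.001,-0.002,0.116],0],[[0.001,-0.002,0.116],0]])

```text
clock: 10.28
tool_pos: [0.4237, -0.3032, 0.0817]
orientation: [179.7, 0.1, -91.0]
force: [-0.6, 0.0, -0.4]
opening: 0.0876
gripper_force: 0.0
```

Call:
send_rows(deltas=[[[0,0,0],0],[[0,0,0],0],[[0,0,0],0],[[0,0,0],0],[[0,0,0],0]], gripper=0.4)

```text
clock: 10.7
tool_pos: [0.4255, -0.3041, 0.0859]
orientation: [-179.9, -0.0, -91.0]
force: [0.3, 0.0, 0.7]
opening: 0.06
gripper_force: 0.0
```

Call:
send_rows(deltas=[[[0,0,0],0],[[0,0,0],0],[[0,0,0],0],[[0,0,0],0],[[0,0,0],0]])

```text
clock: 11.12
tool_pos: [0.4252, -0.304, 0.0855]
orientation: [-180.0, -0.0, -91.0]
force: [-1.5, 2.2, 5.8]
opening: 0.0479
gripper_force: 30.0
```

Call:
send_rows(deltas=[[[0,0,-0.03],0],[[0,0,-0.06],0],[[0,0,-0.09],0],[[0,0,-0.119],0],[[0,0,-0.119],0]])

```text
clock: 11.53
tool_pos: [0.4269, -0.3047, 0.1843]
orientation: [-179.7, -0.1, -91.0]
force: [2.2, -0.2, -2.0]
opening: 0.0476
gripper_force: 30.0
```

Call:
send_rows(deltas=[[[-0.03,-0.013,0],0],[[-0.07,-0.03,0],0],[[-0.115,-0.048,0],0],[[-0.16,-0.067,0],0],[[-0.206,-0.086,0],0]])

```text
clock: 11.95
tool_pos: [0.4965, -0.1389, 0.1794]
orientation: [179.9, 0.0, -91.1]
force: [2.1, -0.6, -2.6]
opening: 0.0478
gripper_force: 30.0
```

Call:
send_rows(deltas=[[[-0.042,-0.017,0],0],[[-0.083,-0.034,0],0],[[-0.124,-0.052,0],0],[[-0.165,-0.069,0],0],[[-0.207,-0.086,0],0]])

```text
clock: 12.37
tool_pos: [0.5684, 0.0256, 0.1792]
orientation: [179.9, -0.0, -91.0]
force: [1.1, -1.5, -2.6]
opening: 0.0478
gripper_force: 30.0
```

Call:
send_rows(deltas=[[[-0.042,-0.017,0],0],[[-0.083,-0.034,0],0],[[-0.124,-0.052,0],0],[[-0.165,-0.069,0],0],[[-0.206,-0.087,0],0]])

```text
clock: 12.78
tool_pos: [0.6409, 0.189, 0.1788]
orientation: [179.9, -0.0, -91.0]
force: [-0.1, -0.5, -2.3]
opening: 0.0473
gripper_force: 30.0
```

Call:
send_rows(deltas=[[[0,0,0],0],[[0,0,0.03],0],[[0,0,0.06],0],[[0,0,0.08],0],[[0,0,0.085],0]])

```text
clock: 13.2
tool_pos: [0.6387, 0.1864, 0.1075]
orientation: [179.6, -0.2, -91.1]
force: [-1.3, -0.9, -3.6]
opening: 0.0473
gripper_force: 30.0
```

Run:
```python
from plan import *
t=spot("bushing",-.006,-.04)
plan([(*t[:2],.0895,t[2])])
s=ctrl.snapshot("wrist");im=s["color"].copy()
cs,_=cv2.findContours((sil(s,"tray",(*T["bushing"][:2],np.radians(T["bushing"][2])))>.5).astype(np.uint8),0,1);cv2.drawContours(im,cs,-1,(255,0,0),1)
cv2.imwrite("pics/w2.png",im[:,:,::-1])
```

```text
at [  0.6387   0.1864   0.1075 -91.0804] t 13.2
[[-0.002,-0.003,0.022],-0.002] -> [ 6.41e-01  1.88e-01  9.00e-02 -9.09e+01]
```

View pics/w2.png

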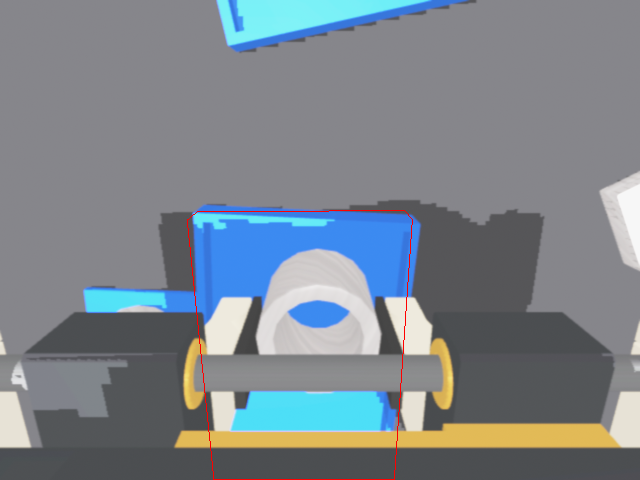

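The bushing is centred over the −y bay, at about (318,320). Lowering slowly.

Call:
send_rows(deltas=[[[0,0,0.003],0],[[0,0,0.008],0],[[0,0,0.013],0],[[0,0,0.018],0],[[0,0,0.022],0]])

```text
clock: 13.67
tool_pos: [0.6413, 0.1874, 0.0948]
orientation: [-180.0, 0.0, -91.0]
force: [0.1, -0.4, -2.9]
opening: 0.0479
gripper_force: 30.0
```

Call:
send_rows(deltas=[[[0,0,0.002],0],[[0,0,0.004],0],[[0,0,0.006],0],[[0,0,0.007],0],[[0,0,0.007],0]])

```text
clock: 14.08
tool_pos: [0.6412, 0.1875, 0.0896]
orientation: [-180.0, 0.0, -91.0]
force: [-2.0, -0.1, 1.8]
opening: 0.0478
gripper_force: 30.0
```

Call:
send_rows(deltas=[[[0,0,0],0],[[0,0,0],0],[[0,0,0],0],[[0,0,0.001],0],[[0,0,0.001],0]])

```text
clock: 14.5
tool_pos: [0.6412, 0.1875, 0.0894]
orientation: [-180.0, 0.0, -91.0]
force: [-5.6, -1.4, 11.0]
opening: 0.0477
gripper_force: 30.0
```

Call:
send_rows(deltas=[[[0,0,0],0],[[0,0,0],0],[[0,0,0],0],[[0,0,0],0],[[0,0,0],0]], gripper=0.85)

```text
clock: 14.92
tool_pos: [0.6412, 0.1874, 0.0879]
orientation: [180.0, -0.0, -91.0]
force: [-0.6, -0.3, -0.1]
opening: 0.0723
gripper_force: 0.0
```

Call:
send_rows(deltas=[[[0,0,-0.01],0],[[0,0,-0.03],0],[[0,0,-0.06],0],[[0,0,-0.09],0],[[0,0,-0.115],0]])

```text
clock: 15.33
tool_pos: [0.6415, 0.1875, 0.1824]
orientation: [-179.9, 0.0, -91.0]
force: [0.6, 0.4, -0.3]
opening: 0.0745
gripper_force: 0.0
```

Run:
```python
from plan import *
plan([(.5217,.4268,.18,-91)])
```

```text
at [  0.6415   0.1875   0.1824 -91.0222] t 15.3333
[[-0.148,0.078,0.001],-0.0] -> [  0.581   0.307   0.182 -91.022]
[[-0.148,0.077,0.002],-0.0] -> [  0.522   0.426   0.18  -91.022]
```

Call:
send_rows(deltas=[[[-0.03,0.016,0],0],[[-0.06,0.032,0],0],[[-0.09,0.047,0],0],[[-0.12,0.063,0],0],[[-0.148,0.078,0.001],0]], gripper=1)

```text
clock: 15.75
tool_pos: [0.5804, 0.3081, 0.1803]
orientation: [-180.0, 0.0, -91.0]
force: [0.5, 0.0, -0.1]
opening: 0.0872
gripper_force: 0.0
```

Call:
send_rows(deltas=[[[-0.03,0.016,0],0],[[-0.07,0.036,0],0],[[-0.11,0.057,0],0],[[-0.148,0.077,0.002],0],[[-0.148,0.077,0.002],0]])

```text
clock: 16.17
tool_pos: [0.5192, 0.4314, 0.1781]
orientation: [-180.0, 0.1, -90.8]
force: [0.9, -0.7, -0.7]
opening: 0.0875
gripper_force: 0.0
```

Run:
```python
from plan import *
s=ctrl.snapshot("wrist")
x=(.5217,.4268)
m=mask_near(s,"bushing_a",x,90)
if m is not None: x,f=fit("bushing",[(s,m)],x);print(x,f)
plan([(x[0],x[1],.085,-91)])
t=spot("bushing",-.006,.04)
plan([(x[0],x[1],.18,-91),(*t[:2],.18,t[2])])
```

```text
[0.52298382 0.42693211 0.14621328] 0.21806116846072754
at [  0.5206   0.4277   0.178  -90.8912] t 16.2667
[[0.001,-0.003,0.116],0.001] -> [ 5.2300e-01  4.2700e-01  8.5000e-02 -9.0981e+01]
at [  0.5206   0.4277   0.178  -90.8912] t 16.2667
[[0.001,-0.003,-0.003],0.001] -> [  0.523   0.427   0.18  -90.981]
[[0.098,-0.076,0.0],-0.0] -> [  0.582   0.347   0.18  -90.981]
[[0.098,-0.077,0.0],-0.001] -> [  0.643   0.268   0.18  -90.891]
```

Call:
send_rows(deltas=[[[0.001,-0.002,0.03],0],[[0.001,-0.002,0.07],0],[[0.001,-0.002,0.1],0],[[0.001,-0.002,0.116],0],[[0.001,-0.002,0.116],0]])

```text
clock: 16.68
tool_pos: [0.5224, 0.4233, 0.0819]
orientation: [179.8, -0.2, -91.1]
force: [0.0, -0.7, -0.5]
opening: 0.0879
gripper_force: 0.0
```

Call:
send_rows(deltas=[[[0,0,0],0],[[0,0,0],0],[[0,0,0],0],[[0,0,0],0],[[0,0,0],0]], gripper=0.4)

```text
clock: 17.1
tool_pos: [0.5233, 0.426, 0.0863]
orientation: [-179.9, 0.1, -91.0]
force: [-0.7, 0.1, 0.3]
opening: 0.0595
gripper_force: 0.0
```

Call:
send_rows(deltas=[[[0,0,0],0],[[0,0,0],0],[[0,0,0],0],[[0,0,0],0],[[0,0,0],0]])

```text
clock: 17.52
tool_pos: [0.523, 0.4258, 0.0855]
orientation: [-180.0, 0.0, -91.0]
force: [-2.6, -0.8, 5.6]
opening: 0.0464
gripper_force: 30.0
```

Run:
```python
from plan import *
t=spot("bushing",-.006,.04)
p=ctrl.get_obs()["tool_pos"]
plan([(p[0],p[1],.18,-91),(*t[:2],.18,t[2])])
```

```text
at [ 5.23000e-01  4.25800e-01  8.55000e-02 -9.10161e+01] t 17.5167
[[-0.0,0.0,-0.118],-0.0] -> [  0.523   0.426   0.18  -91.016]
[[0.097,-0.076,-0.0],-0.001] -> [  0.582   0.347   0.18  -90.926]
[[0.098,-0.077,-0.0],-0.0] -> [  0.643   0.268   0.18  -90.926]
```

Call:
send_rows(deltas=[[[0,0,-0.03],0],[[0,0,-0.06],0],[[0,0,-0.09],0],[[0,0,-0.119],0],[[0,0,-0.119],0]])

```text
clock: 17.93
tool_pos: [0.5245, 0.427, 0.1849]
orientation: [-179.7, 0.3, -91.0]
force: [-0.0, 0.8, -2.3]
opening: 0.0463
gripper_force: 30.0
```

Call:
send_rows(deltas=[[[0.019,-0.015,0],0],[[0.038,-0.03,0],0],[[0.058,-0.045,0],0],[[0.078,-0.06,0],0],[[0.097,-0.076,0],0]])

```text
clock: 18.35
tool_pos: [0.5822, 0.3457, 0.1787]
orientation: [179.9, -0.1, -91.0]
force: [-0.6, 0.8, -2.7]
opening: 0.0469
gripper_force: 30.0
```

Call:
send_rows(deltas=[[[0.025,-0.019,0],0],[[0.049,-0.038,0],0],[[0.074,-0.058,0],0],[[0.098,-0.077,0],0],[[0.098,-0.077,0],0]])

```text
clock: 18.77
tool_pos: [0.644, 0.2636, 0.1784]
orientation: [179.9, -0.1, -91.2]
force: [-0.9, 1.1, -3.0]
opening: 0.0465
gripper_force: 30.0
```

Call:
send_rows(deltas=[[[0,0,0.02],0],[[0,0,0.045],0],[[0,0,0.07],0],[[0,0,0.085],0],[[0,0,0.085],0]])

```text
clock: 19.18
tool_pos: [0.6405, 0.2663, 0.1078]
orientation: [179.7, -0.2, -91.1]
force: [-1.2, -0.7, -4.1]
opening: 0.0466
gripper_force: 30.0
```

Call:
send_rows(deltas=[[[0,0,0.003],0],[[0,0,0.008],0],[[0,0,0.013],0],[[0,0,0.018],0],[[0,0,0.021],0]])

```text
clock: 19.6
tool_pos: [0.6426, 0.2675, 0.0954]
orientation: [-180.0, 0.0, -91.0]
force: [0.2, -0.6, -3.1]
opening: 0.0466
gripper_force: 30.0
```

Call:
send_rows(deltas=[[[0,0,0.002],0],[[0,0,0.004],0],[[0,0,0.006],0],[[0,0,0.008],0],[[0,0,0.008],0]])

```text
clock: 20.02
tool_pos: [0.6427, 0.2675, 0.0895]
orientation: [-180.0, 0.0, -91.0]
force: [-1.7, -0.6, 1.6]
opening: 0.047
gripper_force: 30.0
```

Call:
send_rows(deltas=[[[0,0,0],0],[[0,0,0],0],[[0,0,0],0],[[0,0,0],0],[[0,0,0],0]])

```text
clock: 20.43
tool_pos: [0.6427, 0.2675, 0.0895]
orientation: [-180.0, 0.0, -91.0]
force: [-2.2, -1.3, 5.2]
opening: 0.0469
gripper_force: 30.0
```

Call:
send_rows(deltas=[[[0,0,0],0],[[0,0,0],0],[[0,0,0],0],[[0,0,0],0],[[0,0,0],0]], gripper=0.85)

```text
clock: 20.85
tool_pos: [0.6426, 0.2674, 0.0887]
orientation: [180.0, -0.0, -91.0]
force: [0.3, 0.2, -0.9]
opening: 0.0722
gripper_force: 0.0
```

Call:
send_rows(deltas=[[[0,0,-0.01],0],[[0,0,-0.03],0],[[0,0,-0.06],0],[[0,0,-0.09],0],[[0,0,-0.115],0]])

```text
clock: 21.27
tool_pos: [0.6429, 0.2675, 0.1833]
orientation: [-179.9, 0.0, -91.0]
force: [0.5, 0.1, 0.1]
opening: 0.0742
gripper_force: 0.0
```

Run:
```python
from plan import *
plan([(.4203,.3092,.18,-91)])
```

```text
at [  0.6429   0.2675   0.1833 -91.022 ] t 21.2667
[[-0.024,0.14,0.002],-0.0] -> [  0.531   0.289   0.182 -91.022]
[[-0.023,0.139,0.002],-0.0] -> [  0.42    0.309   0.18  -91.022]
```

Call:
send_rows(deltas=[[[-0.005,0.028,0],0],[[-0.01,0.056,0],0],[[-0.014,0.084,0],0],[[-0.019,0.112,0],0],[[-0.024,0.14,0.002],0]], gripper=0.65)

```text
clock: 21.68
tool_pos: [0.5302, 0.2887, 0.1803]
orientation: [-179.9, 0.0, -91.0]
force: [-0.1, 0.2, 0.3]
opening: 0.0571
gripper_force: 0.0
```

Call:
send_rows(deltas=[[[-0.006,0.035,0],0],[[-0.012,0.07,0],0],[[-0.018,0.105,0],0],[[-0.023,0.139,0.002],0],[[-0.023,0.139,0.002],0]])

```text
clock: 22.1
tool_pos: [0.4167, 0.3089, 0.1784]
orientation: [180.0, 0.0, -91.0]
force: [-0.5, -0.4, -0.1]
opening: 0.057
gripper_force: 0.0
```

Run:
```python
from plan import *
s=ctrl.snapshot("wrist");save(s,"w3")
x=(.4203,.3092)
m=mask_near(s,"spigot_a",x,70)
if m is not None: x,f=fit("spigot",[(s,m)],x,(28,));print(x[:2],np.degrees(x[2]),f)
plan([(x[0],x[1],.086,-91)])
```

```text
[0.42161031 0.3083233 ] 27.802116052302612 0.019984894997809755
at [  0.4195   0.3096   0.1788 -90.9141] t 22.2
[[0.002,-0.003,0.116],0.001] -> [ 4.2200e-01  3.0800e-01  8.6000e-02 -9.1004e+01]
```

View pics/w3.png

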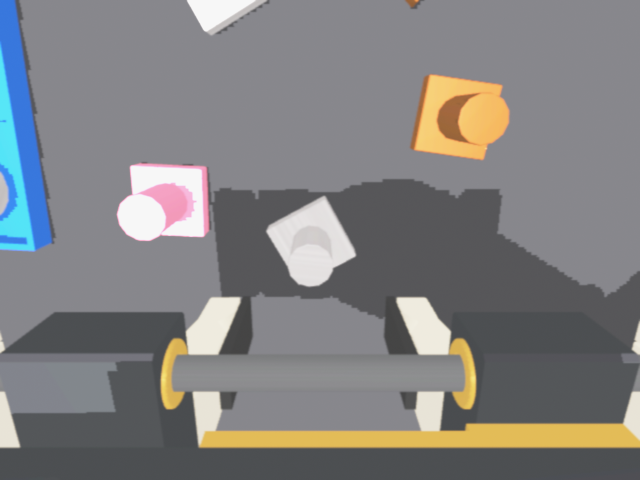

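The steel spigot is at (310,245) between the fingers, and the pink one (170,200) is clear of them. Descending.

Call:
send_rows(deltas=[[[0.001,-0.002,0.03],0],[[0.001,-0.002,0.065],0],[[0.001,-0.002,0.095],0],[[0.001,-0.002,0.108],0],[[0.001,-0.002,0.113],0]])

```text
clock: 22.62
tool_pos: [0.4219, 0.3073, 0.0854]
orientation: [179.9, -0.2, -91.1]
force: [-0.3, 0.2, 0.7]
opening: 0.0566
gripper_force: 0.0
```

Call:
send_rows(deltas=[[[0,0,0],0],[[0,0,0],0],[[0,0,0],0],[[0,0,0],0],[[0,0,0],0]], gripper=0.15)

```text
clock: 23.03
tool_pos: [0.422, 0.3086, 0.0883]
orientation: [-179.9, 0.1, -91.0]
force: [-0.7, 0.7, 0.1]
opening: 0.029
gripper_force: 0.0
```

Call:
send_rows(deltas=[[[0,0,0],0],[[0,0,0],0],[[0,0,0],0],[[0,0,0],0],[[0,0,0],0]])

```text
clock: 23.45
tool_pos: [0.4218, 0.3085, 0.0881]
orientation: [-180.0, 0.0, -91.0]
force: [-2.0, -1.4, 7.1]
opening: 0.0255
gripper_force: 30.0
```

Run:
```python
from plan import *
t=spot("spigot",-.004,.039)
p=ctrl.get_obs()["tool_pos"]
plan([(p[0],p[1],.185,-91),(*t[:2],.185,t[2])])
```

```text
at [ 4.21800e-01  3.08500e-01  8.81000e-02 -9.10143e+01] t 23.45
[[-0.0,0.0,-0.121],-0.0] -> [  0.422   0.309   0.185 -91.014]
[[0.173,-0.132,-0.0],-0.042] -> [  0.525   0.168   0.185 -87.234]
[[0.181,-0.121,-0.0],-0.041] -> [ 6.2900e-01  2.8000e-02  1.8500e-01 -8.3544e+01]
```

Call:
send_rows(deltas=[[[0,0,-0.03],0],[[0,0,-0.06],0],[[0,0,-0.09],0],[[0,0,-0.121],0],[[0,0,-0.121],0]])

```text
clock: 23.87
tool_pos: [0.423, 0.3097, 0.1886]
orientation: [-179.8, 0.3, -91.0]
force: [0.6, 1.3, -3.3]
opening: 0.0256
gripper_force: 30.0
```

Call:
send_rows(deltas=[[[0.035,-0.026,0],-0.008],[[0.069,-0.053,0],-0.017],[[0.104,-0.079,0],-0.025],[[0.138,-0.106,0],-0.034],[[0.173,-0.132,0],-0.042]])

```text
clock: 24.28
tool_pos: [0.5249, 0.1664, 0.1833]
orientation: [179.9, -0.0, -87.2]
force: [1.4, 1.4, -4.3]
opening: 0.0258
gripper_force: 30.0
```

Call:
send_rows(deltas=[[[0.04,-0.027,0],-0.009],[[0.085,-0.057,0],-0.019],[[0.13,-0.087,0],-0.03],[[0.181,-0.121,0],-0.041],[[0.181,-0.121,0],-0.041]])

```text
clock: 24.7
tool_pos: [0.6304, 0.0235, 0.1827]
orientation: [179.9, -0.1, -83.7]
force: [0.7, 0.9, -3.4]
opening: 0.0254
gripper_force: 30.0
```

Call:
send_rows(deltas=[[[0,0,0.02],0],[[0,0,0.045],0],[[0,0,0.065],0],[[0,0,0.08],0],[[0,0,0.08],0]])

```text
clock: 25.12
tool_pos: [0.6262, 0.0274, 0.1164]
orientation: [179.7, -0.0, -83.6]
force: [-0.2, 0.6, -4.1]
opening: 0.0254
gripper_force: 30.0
```

Run:
```python
from plan import *
t=spot("spigot",-.004,.038)
plan([(*t[:2],.092,t[2])])
s=ctrl.snapshot("wrist");im=s["color"].copy()
cs,_=cv2.findContours((sil(s,"tray",(*T["spigot"][:2],np.radians(T["spigot"][2])))>.5).astype(np.uint8),0,1);cv2.drawContours(im,cs,-1,(255,0,0),1)
cv2.imwrite("pics/w4.png",im[:,:,::-1])
```

```text
at [ 6.26200e-01  2.74000e-02  1.16400e-01 -8.36127e+01] t 25.1167
[[0.0,-0.003,0.031],-0.001] -> [ 6.2900e-01  2.8000e-02  9.2000e-02 -8.3523e+01]
```

View pics/w4.png

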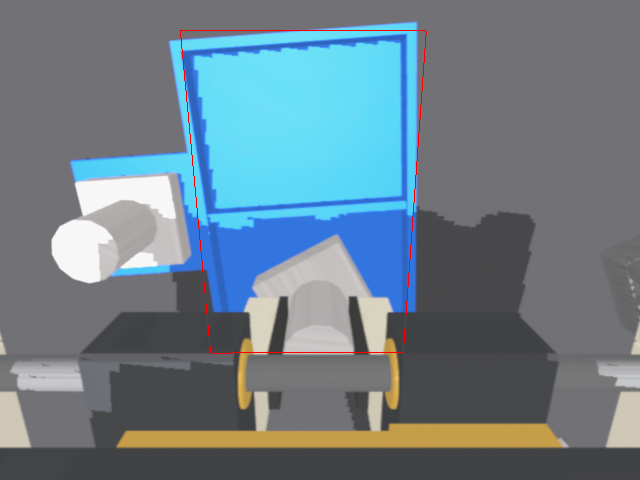

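The wrist view shows the spigot at (310,290), over the +y bay. The tray's real yaw is a few degrees more than fitted: its far edge runs (170,42)–(417,24). Recomputing the tray pose from this view.

Run:
```python
from plan import *
s=ctrl.snapshot("wrist")
A=[toW(s,*p,.018)[:2] for p in((170,42),(417,24),(209,216),(407,206))]
# local coords: corners (+52,-78),(-52,-78); divider inner ends (+48,0),(-48,0)
Lc=np.array([[.052,-.078],[-.052,-.078],[.048,0],[-.048,0]]);A=np.array(A)
c=A.mean(0);l=Lc.mean(0);H=(Lc-l).T@(A-c);U,_,V=np.linalg.svd(H);R=V.T@U.T
t=c-R@l;a=np.degrees(np.arctan2(R[1,0],R[0,0]));print(t,a,np.abs((Lc@R.T+t)-A).max())
T["spigot"]=(*t,a)
for y in(.039,-.039): print(spot("spigot",-.004,y))
q=spot("spigot",-.004,.038);plan([(*q[:2],.116,q[2])])
```

```text
[ 0.63679293 -0.00889019] 10.176832061642113 0.0011783757042189702
(np.float64(0.625965076569187), np.float64(0.028789484674699644), np.float64(-79.82316793835788))
(np.float64(0.6397466438227907), np.float64(-0.04798335169360447), np.float64(-79.82316793835788))
at [ 6.28100e-01  2.80000e-02  1.19700e-01 -8.35466e+01] t 25.2167
[[-0.0,0.003,0.005],-0.041] -> [ 6.2600e-01  2.8000e-02  1.1600e-01 -7.9857e+01]
```

```bash
sed -i 's/"spigot":(.6366,-.0097,6.5)/"spigot":(.6368,-.0089,10.2)/' plan.py
```

Call:
send_rows(deltas=[[[0,0.002,0.004],-0.02],[[0,0.003,0.01],-0.041],[[0,0.003,0.016],-0.041],[[0,0.003,0.022],-0.041],[[0,0.003,0.027],-0.041]])

```text
clock: 25.63
tool_pos: [0.6263, 0.0279, 0.0988]
orientation: [-179.9, 0.0, -79.9]
force: [-0.2, 0.6, -4.3]
opening: 0.0256
gripper_force: 30.0
```

Call:
send_rows(deltas=[[[0,0,0.002],0],[[0,0,0.004],0],[[0,0,0.007],0],[[0,0,0.009],0],[[0,0,0.009],0]])

```text
clock: 26.05
tool_pos: [0.6262, 0.0276, 0.0922]
orientation: [-180.0, -0.0, -79.9]
force: [-2.4, 1.3, 3.4]
opening: 0.0253
gripper_force: 30.0
```

Call:
send_rows(deltas=[[[0,0,0],0],[[0,0,0],0],[[0,0,0.001],0],[[0,0,0.001],0],[[0,0,0.001],0]])

```text
clock: 26.47
tool_pos: [0.6262, 0.0276, 0.0921]
orientation: [-179.9, -0.0, -79.8]
force: [-5.7, 1.0, 13.2]
opening: 0.0256
gripper_force: 30.0
```

Contact. Releasing, then on to the last spigot.

Call:
send_rows(deltas=[[[0,0,0],0],[[0,0,0],0],[[0,0,0],0],[[0,0,0],0],[[0,0,0],0]], gripper=0.65)

```text
clock: 26.88
tool_pos: [0.6261, 0.0276, 0.0904]
orientation: [-180.0, -0.0, -79.9]
force: [0.1, 0.0, 0.6]
opening: 0.0531
gripper_force: 0.0
```

Call:
send_rows(deltas=[[[0,0,-0.01],0],[[0,0,-0.03],0],[[0,0,-0.06],0],[[0,0,-0.09],0],[[0,0,-0.115],0]])

```text
clock: 27.3
tool_pos: [0.6263, 0.0276, 0.1847]
orientation: [-179.9, -0.0, -79.9]
force: [-0.2, -0.9, -0.4]
opening: 0.0571
gripper_force: 0.0
```

Run:
```python
from plan import *
plan([(.469,.1518,.18,-80)])
```

```text
at [ 6.26300e-01  2.76000e-02  1.84700e-01 -7.98605e+01] t 27.3
[[-0.094,0.083,0.003],0.001] -> [  0.548   0.09    0.182 -79.951]
[[-0.093,0.083,0.003],0.001] -> [  0.469   0.152   0.18  -80.041]
```

Call:
send_rows(deltas=[[[-0.019,0.017,0],0],[[-0.038,0.033,0],0],[[-0.056,0.05,0],0],[[-0.075,0.066,0],0],[[-0.094,0.083,0.003],0]])

```text
clock: 27.72
tool_pos: [0.5471, 0.0905, 0.1812]
orientation: [-179.9, 0.0, -79.9]
force: [0.2, 1.1, 0.6]
opening: 0.0569
gripper_force: 0.0
```

Call:
send_rows(deltas=[[[-0.023,0.021,0],0],[[-0.047,0.042,0],0],[[-0.07,0.062,0],0],[[-0.093,0.083,0.002],0],[[-0.093,0.083,0.002],0]])

```text
clock: 28.13
tool_pos: [0.4665, 0.1529, 0.1791]
orientation: [-180.0, 0.0, -79.8]
force: [-1.1, 0.1, -0.3]
opening: 0.0566
gripper_force: 0.0
```

Run:
```python
from plan import *
s=ctrl.snapshot("wrist")
x=(.469,.1518)
m=mask_near(s,"spigot_a",x,70)
if m is not None:
    x,f=fit("spigot",[(s,m)],x,(29,));print(x[:2],np.degrees(x[2]),f);print(s["color"][m>0].mean(0))
plan([(x[0],x[1],.088,-80)])
```

```text
[0.46978154 0.15165358] 27.10871481833274 0.031377874925665794
[219.11269975 215.72329689 215.23507149]
at [  0.4687   0.1522   0.1794 -79.7539] t 28.2333
[[0.001,-0.001,0.114],0.003] -> [  0.47    0.152   0.088 -80.024]
```

Grey steel spigot confirmed and centred. Descending and gripping.

Call:
send_rows(deltas=[[[0,-0.001,0.03],0],[[0,-0.001,0.065],0],[[0,-0.001,0.095],0],[[0,-0.001,0.108],0],[[0,-0.001,0.114],0]])

```text
clock: 28.65
tool_pos: [0.4696, 0.1506, 0.0856]
orientation: [179.8, -0.1, -79.9]
force: [-1.1, 0.3, 0.6]
opening: 0.0569
gripper_force: 0.0
```

Call:
send_rows(deltas=[[[0,0,0],0],[[0,0,0],0],[[0,0,0],0],[[0,0,0],0],[[0,0,0],0]], gripper=0.15)

```text
clock: 29.07
tool_pos: [0.4702, 0.152, 0.0882]
orientation: [-179.9, 0.0, -79.9]
force: [0.4, 0.3, 0.2]
opening: 0.0293
gripper_force: 0.0
```

Call:
send_rows(deltas=[[[0,0,0],0],[[0,0,0],0],[[0,0,0],0],[[0,0,0],0],[[0,0,0],0]])

```text
clock: 29.48
tool_pos: [0.4698, 0.1518, 0.088]
orientation: [-180.0, 0.0, -79.9]
force: [-2.4, -0.5, 7.0]
opening: 0.0257
gripper_force: 30.0
```

Run:
```python
from plan import *
t=spot("spigot",-.004,-.038)
p=ctrl.get_obs()["tool_pos"]
plan([(p[0],p[1],.195,-80),(*t[:2],.195,t[2])])
```

```text
at [  0.4698   0.1518   0.088  -79.8551] t 29.4833
[[0.0,-0.0,-0.134],0.002] -> [  0.47    0.152   0.195 -80.035]
[[0.141,-0.083,0.0],-0.001] -> [ 5.5500e-01  5.2000e-02  1.9500e-01 -7.9945e+01]
[[0.141,-0.083,0.0],-0.002] -> [ 6.4000e-01 -4.7000e-02  1.9500e-01 -7.9765e+01]
```

Call:
send_rows(deltas=[[[0,0,-0.03],0],[[0,0,-0.06],0],[[0,0,-0.095],0],[[0,0,-0.134],0],[[0,0,-0.134],0]])

```text
clock: 29.9
tool_pos: [0.472, 0.1531, 0.2001]
orientation: [-179.5, 0.2, -79.8]
force: [1.1, 0.8, -2.2]
opening: 0.0255
gripper_force: 30.0
```

Call:
send_rows(deltas=[[[0.028,-0.017,0],0],[[0.056,-0.033,0],0],[[0.085,-0.05,0],0],[[0.113,-0.066,0],0],[[0.141,-0.083,0],0]])

```text
clock: 30.32
tool_pos: [0.555, 0.0513, 0.1938]
orientation: [179.9, 0.0, -79.9]
force: [0.1, 0.7, -3.5]
opening: 0.0254
gripper_force: 30.0
```

Call:
send_rows(deltas=[[[0.035,-0.021,0],0],[[0.07,-0.042,0],0],[[0.105,-0.063,0],0],[[0.141,-0.083,0],0],[[0.141,-0.083,0],0]])

```text
clock: 30.73
tool_pos: [0.6426, -0.0509, 0.193]
orientation: [180.0, -0.1, -80.0]
force: [1.2, -0.3, -3.5]
opening: 0.0255
gripper_force: 30.0
```

Call:
send_rows(deltas=[[[0,0,0.02],0],[[0,0,0.045],0],[[0,0,0.07],0],[[0,0,0.094],0],[[0,0,0.094],0]])

```text
clock: 31.15
tool_pos: [0.637, -0.0473, 0.1142]
orientation: [179.5, 0.1, -80.0]
force: [-1.4, -0.1, -3.6]
opening: 0.0255
gripper_force: 30.0
```

Run:
```python
from plan import *
t=spot("spigot",-.004,-.038)
plan([(*t[:2],.092,t[2])])
s=ctrl.snapshot("wrist");im=s["color"].copy()
cs,_=cv2.findContours((sil(s,"tray",(*T["spigot"][:2],np.radians(T["spigot"][2])))>.5).astype(np.uint8),0,1);cv2.drawContours(im,cs,-1,(255,0,0),1)
cv2.imwrite("pics/w5.png",im[:,:,::-1])
```

```text
at [ 6.37000e-01 -4.73000e-02  1.14200e-01 -7.99536e+01] t 31.15
[[0.0,-0.003,0.028],-0.002] -> [ 6.3900e-01 -4.7000e-02  9.2000e-02 -7.9774e+01]
```

View pics/w5.png

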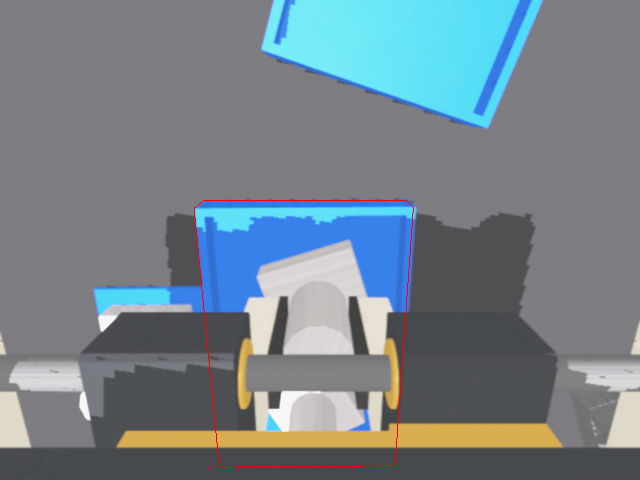

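The spigot at (315,290) sits in the −y bay, clear of the walls, and the tray outline now matches. Lowering.

Call:
send_rows(deltas=[[[0,0,0.005],0],[[0,0,0.011],0],[[0,0,0.017],0],[[0,0,0.022],0],[[0,0,0.027],0]])

```text
clock: 31.62
tool_pos: [0.6403, -0.0469, 0.0979]
orientation: [-180.0, 0.0, -79.9]
force: [-0.6, -0.1, -3.1]
opening: 0.0255
gripper_force: 30.0
```

Call:
send_rows(deltas=[[[0,0,0.002],0],[[0,0,0.004],0],[[0,0,0.007],0],[[0,0,0.009],0],[[0,0,0.009],0]])

```text
clock: 32.03
tool_pos: [0.6404, -0.047, 0.0921]
orientation: [-180.0, -0.0, -79.8]
force: [-4.5, 1.2, 7.8]
opening: 0.0254
gripper_force: 30.0
```

Call:
send_rows(deltas=[[[0,0,0],0],[[0,0,0],0],[[0,0,0],0],[[0,0,0],0],[[0,0,0],0]])

```text
clock: 32.45
tool_pos: [0.6404, -0.0471, 0.0921]
orientation: [-179.9, -0.0, -79.9]
force: [-4.9, 1.5, 7.6]
opening: 0.0256
gripper_force: 30.0
```

Release, lift, and back away toward the right to see the whole scene.

Call:
send_rows(deltas=[[[0,0,0],0],[[0,0,0],0],[[0,0,0],0],[[0,0,0],0],[[0,0,0],0]], gripper=0.65)

```text
clock: 32.87
tool_pos: [0.6403, -0.047, 0.0905]
orientation: [-180.0, -0.0, -79.9]
force: [-0.3, -0.1, 0.1]
opening: 0.0526
gripper_force: 0.0
```

Call:
send_rows(deltas=[[[0,0,-0.01],0],[[0,0,-0.04],0],[[0,0,-0.08],0],[[0,0,-0.13],0],[[0,0,-0.18],0]])

```text
clock: 33.28
tool_pos: [0.6396, -0.0472, 0.2362]
orientation: [179.9, -0.0, -79.9]
force: [0.6, 0.3, -0.2]
opening: 0.0567
gripper_force: 0.0
```

Call:
send_rows(deltas=[[[0.04,0.035,-0.01],0],[[0.08,0.07,-0.02],0],[[0.12,0.105,-0.03],0],[[0.16,0.14,-0.03],0],[[0.18,0.16,-0.03],0]])

```text
clock: 33.7
tool_pos: [0.5378, -0.2135, 0.2602]
orientation: [-179.9, -0.0, -79.9]
force: [0.7, -0.0, 0.0]
opening: 0.0572
gripper_force: 0.0
```

Call:
send_rows(deltas=[[[0.04,0.03,0],0],[[0.08,0.06,0],0],[[0.12,0.09,0],0],[[0.16,0.12,0],0],[[0.2,0.14,0],0]])

```text
clock: 34.12
tool_pos: [0.4553, -0.3901, 0.2597]
orientation: [-180.0, -0.0, -79.9]
force: [1.3, 0.5, -0.2]
opening: 0.0571
gripper_force: 0.0
```

Call:
send_rows(deltas=[[[0.04,0.01,0],0],[[0.08,0.02,0],0],[[0.12,0.03,0],0],[[0.16,0.04,0],0],[[0.2,0.05,0],0]])

```text
clock: 34.53
tool_pos: [0.4456, -0.5547, 0.2592]
orientation: [-180.0, -0.0, -79.9]
force: [0.7, 0.2, -0.4]
opening: 0.0568
gripper_force: 0.0
```

Run:
```python
from h import *
a=[]
for n,(x0,y0,x1,y1) in(("top",(120,100,560,340)),("scene",(150,100,550,460))):
    s=ctrl.snapshot(n);im=s["color"][y0:y1,x0:x1];a.append(cv2.resize(im,(400,int(400*im.shape[0]/im.shape[1])),interpolation=cv2.INTER_CUBIC))
h=max(i.shape[0] for i in a)
cv2.imwrite("pics/end.png",np.hstack([cv2.copyMakeBorder(i,0,h-i.shape[0],0,0,0) for i in a])[:,:,::-1])
```

```text
(no output)
```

View pics/end.png

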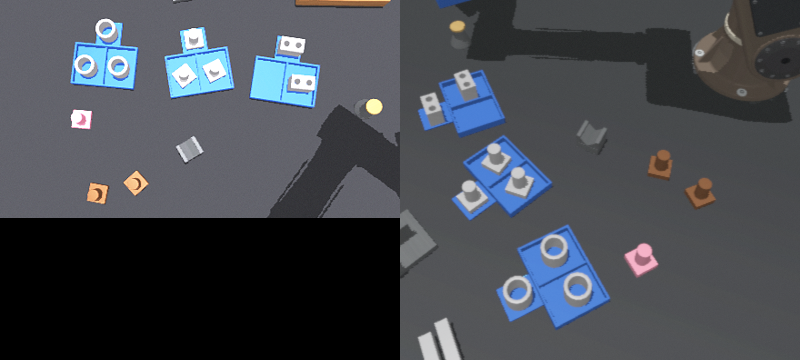

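All five parts sit upright in the right bays, one to a bay. The V-block, jack and look-alikes are where they were.

```bash
python3 -c "
from plant import ctrl;print(ctrl.close_job())"
```

```text
the job is handed in; nothing more can be done
None
```

I sorted all five parts into their matching trays, upright and released, left the V-block, the jack and the look-alikes alone, and handed the job in at about 35 s; no verdict came back.

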